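# Clamp the stop and hold the stud offcut in the corner for drilling

## Robot

A 7-joint arm with a two-finger parallel gripper is mounted at the origin on the work surface. World frame = base frame: x ahead of the robot, y to its left, z up, the work surface at z = 0. Lengths are in m, angles in rad, forces in N, time in s.
With the tool pointing down it reaches from about 0.4 to 0.75 m from the base axis. Payload 19.5 kg.
Tool frame: the origin (TCP) lies midway between the tips of the shut fingers; the grasp point (between the pads) lies 19 mm behind it; y points along the fingers, x is the direction in which the jaws open and shut, and the axes are right-handed (so a half turn about y gives the same grasp; the last joint's range is limited). The gripper opens to 85 mm and grips with 20 to 120 N. Pads are 22 mm wide; open, the fingers measure 114 mm over their backs; the gripper's body (76 mm by 85 mm) begins 54 mm behind the grasp point. The pads swing forward as they close: fully open they stand 13 mm farther back than shut.
Start: joints at [-1.205, 0.707, -0.028, 1.485, 0.022, 0.951, -0.075], TCP at [0.228, 0.528, 0.231] pointing down, gripper open.
Joint ranges: [-2.71, 2.71], [-0.32, 2.16], [-1.57, 1.52], [0, 2.45], [-1.46, 4.6], [0, 2.02], [-2.83, 2.83]. Speed limits (rad/s): [1.89, 1.89, 2.57, 2.57, 3.01, 3.01, 3.01].

## Interface

Orientations are given as a rotation vector (axis times angle).
In Python, from plant import r, cams gives the robot as it stands.
- The arm moves only by the tool drive_tool, never from a script. Its argument "rows" is a list of rows, each a list of 7 numbers: the shift along the tool's x, y, z in mm, then the turn, a rotation vector about the tool's x, y, z in degrees, then the closure in counts, from 0 (fully open) to 255 (shut). In form: [[dx, dy, dz, wx, wy, wz, grip], ...]. A call has 1 to 12 rows; each row shifts and turns the commanded pose from where the row before left it, along the tool's axes as they then stand; what a row does not reach is not made up. A row lasts 1/10 s, in which the tool goes at most 50 mm and 8.59 degrees, less where a joint would pass 70% of its speed; a pose out of reach is approached as far as the arm can. A call with a gripper value outside its range is refused whole. The fingers move at their own pace and stop on an object; "force" is the grip in N (left out, the last holds). Time passes only in rows, so rows that do not move let the fingers close. It gives the time, the measured TCP pose, the force and the opening at its end, in the units of the state.
- r.state(): the state, without advancing time (a new reading comes with each control period).
- cams.camera(name): name is "scene" or "top" or "wrist"; returns (picture, depth): 400x640x3 uint8, red, green, blue; 400x640 float32, m along the optical axis (not along the pixel's ray), 0 where there is no reading.
- cams.camera_info(name): a dict with "mtx" (3x3 intrinsics, pixels), "R" (3x3) and "t" (3): a world point X has camera coordinates R X + t. Camera axes: x right, y down, z forward; pixel columns grow to the right and rows downward; lengths in m; the calibration is good to about 2 mm. The wrist camera is an equidistant fisheye: a pixel r from the principal point sees the ray r / f radians off the axis. A picture is of the moment at which its call begins: read the wrist's pose just before it. camera_info takes no time and is no camera call; for the wrist camera it gives the pose at the moment of the call.
- r.sign_off(): hands the job in, once; it reports no verdict.
The state is a dict: "clock": time; "joint_positions": joint angles; "joint_velocities": joint speeds; "tau": joint torques, N m; "tool_pos": TCP position; "eef_rot": TCP orientation; "wrist_force": force on the tool from outside, world axes, zero at the start; "wrist_torque": the same for the moment, N m; "grip_width": finger opening in m.
Only numpy, scipy, OpenCV 4.12 (cv2) and the standard library are available. Lean on these libraries where they do the work, as an engineer would, in place of code of your own. Each camera call takes 0.05 s, during which the arm holds its last target. There are 200 camera calls.

## Task

Take the orange spring clamp off the 2x4 rail and clip it from above over the fence and the loose stop block together, pushed down until both jaw pads bear fully on the wood, so that the stop is fixed where it stands. Then set the short stud offcut, still on its narrow edge, on the fence board, press it into the corner square against both the fence and the end of the stop, and finish while still holding it in your grip, pressed firmly against both, ready for drilling. Do not push the stop out of place, and leave the blue clamp, drill, glue bottle and square alone.

Things in the scene. Friction and masses are not known exactly. Their poses are not given: they have to be found in the camera images.
- board: fence board screwed to the bench: plywood deck 130 (x) x 320 (y) x 18 mm thick, with a straight hardwood fence along its whole +x edge, 18 mm thick and 45 mm high above the deck (its top 63 mm above the bench). Origin: centre of the deck's underside on the bench; y runs along the fence, z up
- fence: that fence, fixed on the board. Origin: on its working face (the face that looks to the board's -x, towards the stop and the work), at mid length, at deck height; axes as board: the working face is the plane x = 0, the fence fills x = 0 to 18 mm, z = 0 to 45 mm
- stop: loose dark hardwood stop block, 20 (x) x 70 (y, along the fence) x 45 mm high, 45 g, standing on the deck with its +x side touching the fence's working face, its top level with the fence's top; fence and stop together are 38 mm thick. Origin: centre of its underside; axes as board. Its free end towards the board's -y is where the work must butt
- stop_end (a point): centre of the stop's working end face (its -y end), 22.5 mm above the deck; axes as stop
- rail: parking rail: a 2x4 standing on edge, fixed, 200 (x) x 38 (y) x 89 mm high, with four low foot blocks (38 mm high, reaching 45 mm to either side of its middle line). Origin: centre of its underside; the clamps straddle its top edge
- clamp: orange-tipped black spring clamp (110 g) clipped over the rail's top edge, jaws down, handles up. Origin on its pivot pin, 9 mm above the edge when its pivot barrel (radius 9 mm) rests on it. z up; y along the pin and the edge (clamp 24 mm wide); x the way jaws and handles open, to both sides. It is the frame of one half: it tilts by half of joint clamp_jaw when squeezed evenly
- clamp_grip (a point): between the handles, 58 mm above the pivot: the place to squeeze along x. Parked, the handles measure 56 mm over their outer faces here, 66 mm at their top 84 mm above the pivot. Squeezing them together opens the jaws; fully squeezed they stand upright, about 34 mm over their faces. It takes 17 to 22 N
- clamp_pads (a point): midway between the two rubber jaw pads (18 mm high), 38 mm below the pivot. Pads are 38 mm apart as parked, 53 mm fully squeezed; the jaws reach 47 mm below the pivot and 33 mm to either side of the middle. Let go on 38 mm, they grip with about 25 N
- clamp_jaw (a joint): opening of the orange clamp in rad: 0 as parked on 38 mm, growing as the handles are squeezed, 0.4 fully open (jaws 53 mm apart); below 0 the jaws are nearer together than 38 mm
- stud: the work: offcut of pale 2x4, 38 (x) x 150 (y) x 89 mm high (z), 240 g more or less, standing on its narrow 38 mm edge on the bench. Origin: centre of its underside; y is its length, z up. Either end may face the stop. It stands 44 mm higher than the fence, so it can be held across its 38 mm by its top part above the fence. Wood on wood friction is about 0.6
- clamp_blue: a second, blue-tipped spring clamp of the same shape on the same rail, origin on its pivot: leave alone
- drill: cordless drill lying on its side beyond the board, 65 mm high, origin under its motor: leave alone
- glue: yellow glue bottle, 54 mm in diameter, 150 mm high, origin under its centre: leave alone
- square: try square lying flat, dark wooden stock 115 mm and steel blade 170 mm, origin under the stock's centre: leave alone

How it is judged:
By the outcome, as a careful person would: the job done as asked, in the order asked, and still so for the second after the job is handed in, while the arm keeps its last pose, push and grip.
It also fails if it takes over 72 s, if anything falls off the work surface, if the arm or the gripper's body presses on something with over 40 N, if the wrist force passes 120 N, or if a joint passes its speed limit or range.

## Working session

There is one attempt and no reset: what is moved stays moved. The work goes in short steps, Python scripts to look and compute and a tool call to move; the robot and the scene stay as the last step left them, time stands still between calls to the robot, and variables do not carry over. Pictures are saved under pics/ and viewed, about 8 in all and at most 12, crops included, and the job is handed in when it is done.

Besides the shell and the picture viewer there is one more tool, called after "Request:" as name(argument=value, ...) on one line, values as JSON. drive_tool: Moves the arm, as the interface text tells. Its arguments: {"type":"object","properties":{"rows":{"type":"array","items":{"type":"array","items":{"type":"number"}}},"force":{"type":"number"}},"required":["rows"]}

```bash
mkdir -p pics; ls; cat > h.py <<'E'
import numpy as np, cv2
from scipy.spatial.transform import Rotation as Rn
from plant import r, cams
def cloud(name):
    i=cams.camera_info(name); p,d=cams.camera(name)
    K=np.array(i["mtx"]);R=np.array(i["R"]);t=np.array(i["t"])
    v,u=np.mgrid[0:400,0:640]
    C=np.stack([(u-K[0,2])/K[0,0]*d,(v-K[1,2])/K[1,1]*d,d],-1)
    X=(C-t)@R
    X[d==0]=np.nan
    return p,X
def save(n,p): cv2.imwrite("pics/"+n,cv2.cvtColor(p,cv2.COLOR_RGB2BGR))
E
python3 - <<'E'
from h import *
print(r.state())
for n in("scene","top"):
    p,X=cloud(n); save(n+"0.png",p); np.save(n+"0.npy",X); i=cams.camera_info(n); print(n,-np.array(i["R"]).T@np.array(i["t"]),np.array(i["mtx"])[0,0])
E
```

```text
pics
{'clock': 0.0, 'joint_positions': array([-1.20471538,  0.70709349, -0.02759454,  1.48500533,  0.02200995,
        0.95090969, -0.07548208]), 'joint_velocities': array([-0.00079989,  0.00170835,  0.00192487, -0.00093412,  0.00122369,
        0.00185177, -0.00186531]), 'tau': array([-2.65809849e-04, -8.83211875e+01,  1.23429067e+00, -2.36156470e+01,
        1.68686692e-02,  6.59399564e-03,  3.17061040e-05]), 'tool_pos': array([0.22793601, 0.52759719, 0.23083164]), 'eef_rot': array([-1.37563135, -0.90314977,  0.90462466]), 'wrist_force': array([-0.75713048, -1.14477736, -0.16505542]), 'wrist_torque': array([-0.01158602, -0.02111846, -0.03291243]), 'grip_width': 0.08538414618483697}
scene [ 1.28001254 -0.61812663  0.88334935] 495.65229430659565
top [ 0.35673502 -0.01080111  1.29202625] 511.8985928089859
```

View pics/scene0.png

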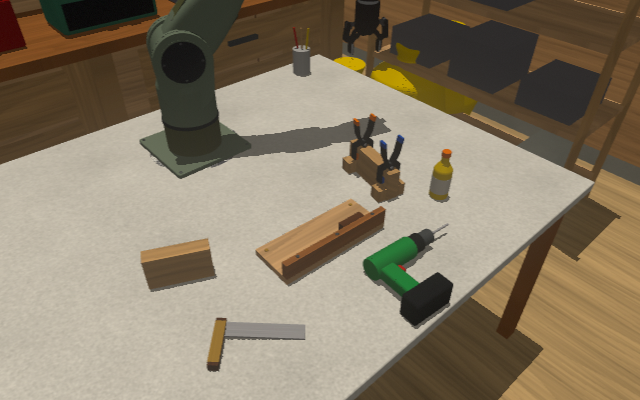

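View pics/top0.png

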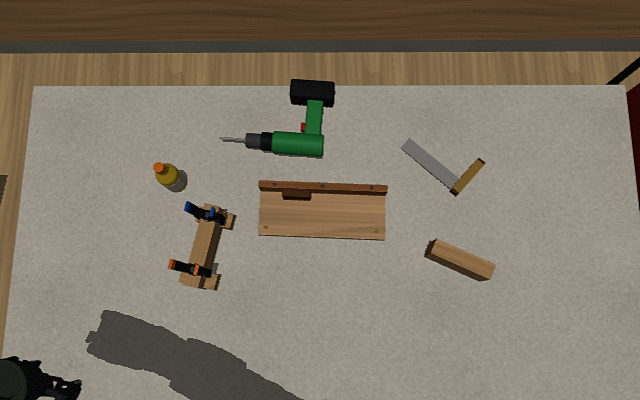

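The scene view shows the rail with both clamps (orange at px 365,120), the board (320,235) and the stud (178,265). In the top view, +x points up and +y left. The orange clamp is at (190,267), the fence at (322,188), the stop at (297,195) and the stud at (460,260).

```bash
python3 - <<'E'
from h import *
X=np.load("top0.npy");S=np.load("scene0.npy")
T=cv2.imread("pics/top0.png")[:,:,::-1].astype(float)
v,u=np.mgrid[0:400,0:640]
def rect(m,name,A=X):
    P=A[m]; 
    b=cv2.minAreaRect((P[:,:2]*1000).astype(np.float32)); print(name,len(P),"c",np.round(b[0],1),"size",np.round(b[1],1),"ang",round(b[2],2),"z",np.round(np.percentile(P[:,2],[5,50,95])*1000,1))
def box(a,b,c,d): return (u>=a)&(u<c)&(v>=b)&(v<d)
Z=X[...,2]
stud=box(415,230,505,290)&(Z>.084)&(Z<.096); rect(stud,"stud top")
f=box(250,170,400,250)
fence=f&(Z>.057)&(Z<.070); rect(fence,"fence+stop top")
deck=f&(Z>.012)&(Z<.025); rect(deck,"deck")
rail=box(170,195,245,295)&(Z>.083)&(Z<.095); rect(rail,"rail top")
rows=fence.sum(1); print([(i,rows[i]) for i in range(170,210) if rows[i]])
# fence row profile: per column lowest row
for c in range(256,392,4):
    vv=np.where(fence[:,c])[0]
    if len(vv): print(c,vv.min(),vv.max(),np.round(X[vv.min(),c,:2]*1000),np.round(X[vv.max(),c,:2]*1000),T[vv.max(),c])
hi=box(160,195,245,295)&(Z>.1)
for n,col in(("or",(T[...,0]>150)&(T[...,2]<90)),("bl",(T[...,2]>120)&(T[...,0]<100))):
    m=box(160,195,245,295)&col&(Z>.05); print(n,np.c_[u[m],v[m],np.round(X[m]*1000)][::3])
# from scene too
sp=cv2.imread("pics/scene0.png")[:,:,::-1].astype(float)
Zs=S[...,2]
m=box(340,105,385,170)&(Zs>.1); rect(m,"or clamp scene",S)
m=box(340,105,385,140)&(sp[...,0]>150)&(sp[...,2]<80)&(Zs>.1); print(np.round(S[m]*1000))
m=box(130,230,225,300)&(Zs>.085)&(Zs<.095); rect(m,"stud scene",S)
m=box(340,140,410,200)&(Zs>.086)&(Zs<.093); rect(m,"rail scene",S)
m=box(250,190,390,285)&(Zs>.059)&(Zs<.067); rect(m,"fence scene",S)
E
```

```text
stud top 1029 c [ 474.6 -324.3] size [150.4  39.2] ang 65.7 z [85.2 88.5 92.2]
fence+stop top 1176 c [646.1   5.9] size [317.2  39.5] ang 87.56 z [58.3 62.2 66. ]
deck 5257 c [591.9   8.2] size [320.4 114.3] ang 87.66 z [13.4 17.4 21.6]
rail top 1027 c [505.9 291.8] size [ 64.1 199.6] ang 78.01 z [84.4 88.2 92.3]
[(180, np.int64(6)), (181, np.int64(32)), (182, np.int64(58)), (183, np.int64(80)), (184, np.int64(111)), (185, np.int64(128)), (186, np.int64(128)), (187, np.int64(125)), (188, np.int64(111)), (189, np.int64(104)), (190, np.int64(85)), (191, np.int64(60)), (192, np.int64(33)), (193, np.int64(28)), (194, np.int64(29)), (195, np.int64(28)), (196, np.int64(26)), (197, np.int64(4))]
260 180 187 [672. 162.] [654. 161.] [34. 16.  0.]
264 180 187 [671. 151.] [653. 151.] [54. 32. 14.]
268 181 187 [669. 142.] [653. 141.] [86. 54. 29.]
272 181 187 [668. 131.] [653. 131.] [100.  61.  33.]
276 181 188 [668. 121.] [652. 122.] [35. 21. 10.]
280 181 186 [668. 112.] [656. 111.] [105.  67.  35.]
284 181 196 [669. 102.] [631. 101.] [19. 13.  8.]
288 181 196 [670.  92.] [631.  91.] [29. 17.  
[... 1896 characters left out ...]
 211. 569. 249. 184.]
 [210. 215. 561. 253. 181.]]
or clamp scene 481 c [510.6 293.2] size [ 68.1 159.7] ang 78.02 z [101.3 141.9 181. ]
[[448. 335. 182.]
 [451. 336. 183.]
 [456. 331. 183.]
 [459. 332. 184.]
 [456. 340. 180.]
 [462. 333. 182.]
 [463. 336. 181.]
 [433. 282. 182.]
 [433. 285. 181.]
 [436. 279. 181.]
 [442. 276. 185.]
 [439. 283. 181.]
 [444. 274. 183.]
 [440. 283. 178.]
 [445. 282. 181.]
 [448. 275. 181.]
 [453. 274. 184.]
 [452. 278. 182.]]
stud scene 874 c [ 477.1 -324.6] size [150.1  43.5] ang 65.64 z [86.3 89.2 91.7]
rail scene 357 c [507.9 292.7] size [ 66.2 202.6] ang 77.66 z [86.4 88.8 91.6]
fence scene 934 c [709.5  10.2] size [153.4 322.3] ang 3.18 z [59.8 62.6 65.5]
```

```bash
cat >> h.py <<'E'
def yaw(a): a=np.radians(a); return np.array([np.cos(a),np.sin(a),0])
def down(a):  # tool x at yaw a, tool y down
    x=yaw(a); y=np.array([0,0,-1.]); return np.stack([x,y,np.cross(x,y)],1)
def to(p,a=None):
    """print tool-axis shift (in present axes) and turn to reach TCP p (mm), yaw a"""
    s=r.state(); R=Rn.from_rotvec(s["eef_rot"]).as_matrix(); d=np.array(p)-s["tool_pos"]*1000
    Rt=down(a) if a is not None else R
    print("at",np.round(s["tool_pos"]*1000,1),"toolx yaw",round(np.degrees(np.arctan2(R[1,0],R[0,0])),2),"tilt",np.round(R[2],3),"q",np.round(s["joint_positions"],2),"F",np.round(s["wrist_force"],1),"w",round(s["grip_width"]*1000,1),"t",round(s["clock"],2))
    print(" shift(tool axes now)",np.round(R.T@d,1),"turn",np.round(np.degrees(Rn.from_matrix(R.T@Rt).as_rotvec()),2),"shift in target axes",np.round(Rt.T@d,1))
E
python3 - <<'E'
from h import *
X=np.load("top0.npy")
T=cv2.imread("pics/top0.png")[:,:,::-1].astype(float)
P=X.reshape(-1,3)*1000
# rail frame
c=np.array([506,292.]);
a=np.radians(-12);e=np.array([np.cos(a),np.sin(a)]);n=np.array([-e[1],e[0]])
L=(P[:,:2]-c)@e; N=(P[:,:2]-c)@n
m=(abs(P[:,2]-89)<6)&(abs(L)<100)&(abs(N)<40)
for l in range(-95,100,10):
    k=m&(abs(L-l)<5); 
    if k.any(): print(l,k.sum(),np.round([N[k].min(),N[k].max()],1))
k=(P[:,2]>97)&(abs(N)<45)&(abs(L)<105)
for l in range(-100,100,6):
    q=k&(abs(L-l)<3)
    if q.any(): print("cl",l,q.sum(),np.round([N[q].min(),N[q].max(),P[q,2].max()],1))
to([447,306,220],78)
print(Rn.from_rotvec(r.state()["eef_rot"]).as_matrix().round(3))
E
```

```text
-95 68 [-17.   20.6]
-85 71 [-18.   20.3]
-75 53 [-17.1  22.2]
-65 5 [-30.6 -29.8]
-55 9 [-30.6  15.2]
-45 57 [-17.   20.7]
-35 71 [-17.7  20.5]
-25 69 [-17.8  20.7]
-15 66 [-18.   20.8]
-5 67 [-18.2  19.9]
5 69 [-17.4  20.3]
15 66 [-17.4  19.6]
25 69 [-17.8  19.5]
35 63 [-17.4  20.6]
45 67 [-18.2  21. ]
55 61 [-17.8  19.4]
65 10 [-32.2  31.9]
75 5 [-31.6 -21. ]
85 23 [-18.3  19.1]
95 58 [-18.9  20.3]
cl -76 4 [ -0.7   5.2 103.8]
cl -70 88 [-30.7  35.9 185.5]
cl -64 103 [-30.3  34.  184.1]
cl -58 106 [-30.4  34.8 184.9]
cl -52 80 [-30.2  35.  185.8]
cl -46 3 [ -1.9   2.8 101.6]
cl 56 5 [ -3.2   9.  104.3]
cl 62 123 [-31.9  34.  186.1]
cl 68 101 [-32.2  33.9 184.6]
cl 74 95 [-31.1  35.2 185.2]
cl 80 67 [-31.8  35.3 187.3]
at [227.9 527.6 230.9] toolx yaw 66.63 tilt [-0.001 -1.    -0.   ] q [-1.2   0.71 -0.03  1.48  0.02  0.95 -0.08] F [-0.6  0.2 -0.4] w 85.4 t 0.1
 shift(tool axes now) [-116.6   11.  -289. ] turn [ -0.   -11.37  -0.06] shift in target axes [-171.2   10.9 -260.4]
[[ 0.397 -0.    -0.918]
 [ 0.918 -0.001  0.397]
 [-0.001 -1.    -0.   ]]
```

Request:
drive_tool(rows=[[-11.5,0,-29,0,0,0,0],[-11.5,0,-29,0,0,0,0],[-11.5,0,-29,0,0,0,0],[-11.5,0,-29,0,0,0,0],[-11.5,0,-29,0,0,0,0],[-11.5,0,-29,0,0,0,0],[-11.5,0,-29,0,0,0,0],[-11.5,0,-29,0,0,0,0],[-11.5,0,-29,0,0,0,0],[-11.5,0,-28,0,0,0,0],[0,0,0,0,-5.7,0,0],[0,0,0,0,-5.7,0,0]], force=40)

```text
clock: 1.3
tool_pos: [0.4482, 0.3069, 0.231]
eef_rot: [-1.3, -1.055, 1.056]
wrist_force: [-0.6, -0.1, -0.3]
grip_width: 0.0853
```

```bash
python3 - <<'E'
from h import *
to([446.7,306.4,138],78)
p,d=cams.camera("wrist"); save("w1.png",p)
i=cams.camera_info("wrist"); K=np.array(i["mtx"]);R=np.array(i["R"]);t=np.array(i["t"]); print(K, -R.T@t, R)
to([446.7,306.4,138],78)
E
```

```text
at [448.2 306.9 231. ] toolx yaw 78.17 tilt [-0.001 -1.     0.   ] q [-0.58  0.66 -0.14  1.6   0.11  0.89  0.6 ] F [-0.6 -0.1 -0.3] w 85.3 t 1.3
 shift(tool axes now) [-0.7 93.   1.3] turn [-0.01  0.17 -0.04] shift in target axes [-0.8 93.   1.3]
[[309.70691629   0.         316.95268278]
 [  0.         309.70691629 197.47478687]
 [  0.           0.           1.        ]] [0.3682498  0.324432   0.37371874] [[ 1.98603439e-01  9.80079738e-01 -6.17060515e-04]
 [ 9.30610670e-01 -1.88381448e-01  3.13809195e-01]
 [ 3.07441791e-01 -6.28978284e-02 -9.49485865e-01]]
at [447.9 307.2 231. ] toolx yaw 78.59 tilt [-0.001 -1.     0.   ] q [-0.58  0.66 -0.14  1.6   0.11  0.89  0.6 ] F [ 0.4 -0.1  0.1] w 85.4 t 1.35
 shift(tool axes now) [-1. 93.  1.] turn [-0.02  0.59 -0.03] shift in target axes [-1. 93.  1.]
```

View pics/w1.png

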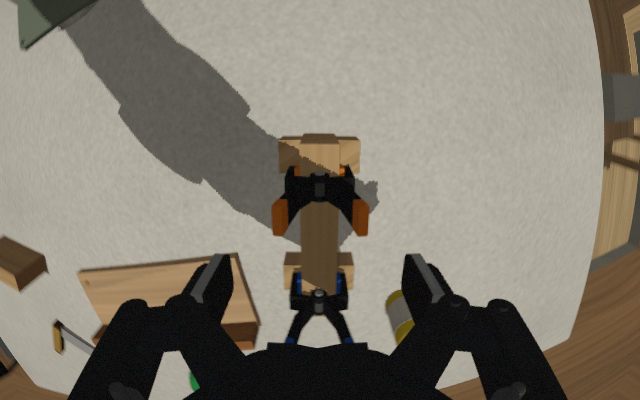

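The wrist view shows the orange clamp centred between the open fingers: clamp middle at u≈320, fingers at 222 and 412. I'll descend on it.

Request:
drive_tool(rows=[[-1,18,1,0,0.6,0,0],[0,20,0,0,0,0,0],[0,20,0,0,0,0,0],[0,20,0,0,0,0,0],[0,15,0,0,0,0,0],[0,0,0,0,0,0,0],[0,0,0,0,0,0,255],[0,0,0,0,0,0,255],[0,0,0,0,0,0,255],[0,0,0,0,0,0,255],[0,0,0,0,0,0,255],[0,0,0,0,0,0,255]], force=40)

```text
clock: 2.55
tool_pos: [0.4478, 0.3073, 0.1411]
eef_rot: [-1.306, -1.049, 1.042]
wrist_force: [-2.9, -3.5, 36.3]
grip_width: 0.0319
```

```bash
python3 - <<'E'
from h import *
to([446.7,306.4,138],78)
E
```

```text
at [447.8 307.3 141.1] toolx yaw 77.37 tilt [ 0.003 -1.    -0.004] q [-0.6   0.78 -0.12  1.72  0.14  0.65  0.56] F [-2.9 -3.5 36.3] w 31.9 t 2.55
 shift(tool axes now) [-1.2  3.1  0.9] turn [ 0.2  -0.63  0.17] shift in target axes [-1.1  3.1  0.9]
```

Request:
drive_tool(rows=[[0,-3,0,0,0,0,255],[0,0,0,0,0,0,255],[0,0,0,0,0,0,255],[0,0,0,0,0,0,255]])

```text
clock: 2.95
tool_pos: [0.4467, 0.3071, 0.1416]
eef_rot: [-1.305, -1.046, 1.046]
wrist_force: [0.2, -0.7, 7.5]
grip_width: 0.0318
```

```bash
python3 - <<'E'
from h import *
to([446.7,306.4,225],78)
E
```

```text
at [446.7 307.1 141.6] toolx yaw 77.43 tilt [ 0. -1. -0.] q [-0.6   0.78 -0.12  1.71  0.14  0.65  0.56] F [ 0.2 -0.7  7.5] w 31.8 t 2.95
 shift(tool axes now) [ -0.6 -83.4  -0.2] turn [ 0.02 -0.57  0.02] shift in target axes [ -0.6 -83.4  -0.2]
```

Request:
drive_tool(rows=[[0,-3,0,0,0,0,255],[0,-6,0,0,0,0,255],[0,-10,0,0,0,0,255],[0,-16,0,0,0,0,255],[0,-20,0,0,0,0,255],[0,-20,0,0,0,0,255],[0,-10,0,0,0,0,255],[0,0,0,0,0,0,255]])

```text
clock: 3.75
tool_pos: [0.4469, 0.3071, 0.2275]
eef_rot: [-1.305, -1.048, 1.044]
wrist_force: [-0.3, 0.8, -1.1]
grip_width: 0.0317
```

```bash
python3 - <<'E'
from h import *
to([446,307,227],78)
p,d=cams.camera("wrist"); save("w2.png",p[100:,150:490])
# fence/stop geometry
X=np.load("top0.npy").reshape(-1,3)*1000
a=np.radians(-2.3);ex=np.array([np.cos(a),np.sin(a)]);ey=np.array([-ex[1],ex[0]])
o=np.array([647.5,5.9]); U=(X[:,:2]-o)@ex; V=(X[:,:2]-o)@ey; Z=X[:,2]
m=(abs(Z-63)<5)&(abs(V)<165)&(abs(U)<40)
f=m&((V>75+35)|(V<10)); print("fence U",[np.round(np.percentile(U[f&(abs(V-v)<15)],[1,50,99]),1) for v in(-140,-80,-20,130)])
s=m&(U<-5)&(U>-24); print("stop U",np.percentile(U[s],[1,99]),"V",np.percentile(V[s],[0.5,1,99,99.5]),s.sum())
b=(abs(Z-63)<5)&(abs(U)<30); print("fence V",V[b].min(),V[b].max())
dk=(abs(Z-18)<4)&(abs(V)<150)&(U>-130)&(U<10); print("deck U",[np.round(np.percentile(U[dk&(abs(V-v)<20)],[.5,99.5]),1) for v in(-120,-60,0,130)])
E
```

```text
at [446.9 307.1 227.5] toolx yaw 77.43 tilt [ 0.001 -1.    -0.001] q [-0.59  0.66 -0.14  1.61  0.11  0.87  0.59] F [-0.3  0.8 -1.1] w 31.7 t 3.75
 shift(tool axes now) [-0.3  0.5  0.8] turn [ 0.08 -0.57  0.08] shift in target axes [-0.3  0.5  0.8]
fence U [array([-0.6,  8.5, 16.7]), array([-0.4,  8.7, 17.2]), array([-1.2,  8.2, 17. ]), array([-1. ,  7.8, 16.7])]
stop U [-20.62757018  -5.15913015] V [ 30.56743509  30.59854328 100.14076715 100.25487865] 181
fence V -158.58933355535606 389.32450799324937
deck U [array([-1.112e+02,  1.000e-01]), array([-112. ,    0.3]), array([-112.2,    0.4]), array([-112.6,    0.5])]
```

View pics/w2.png

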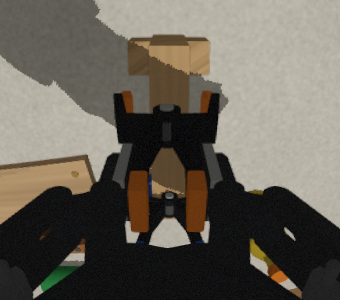

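The clamp is held upright and fully squeezed (31.7 mm), off the rail. I'll carry it around the blue clamp.

Request:
drive_tool(rows=[[-29,0,-6.5,0,0,0,255],[-29,0,-6.5,0,0,0,255],[-29,0,-6.5,0,0,0,255],[-29,0,-6.5,0,0,0,255],[-29,0,-6.5,0,0,0,255],[-5,0,-27,0,0,0,255],[-5,0,-27,0,0,0,255],[-5,0,-27,0,0,0,255],[-5,0,-27,0,0,0,255],[-5,0,-27,0,0,0,255],[-5,0,-27,0,0,0,255],[-5,0,-27,0,0,0,255]])

```text
clock: 5.0
tool_pos: [0.6241, 0.0824, 0.2251]
eef_rot: [-1.304, -1.045, 1.047]
wrist_force: [0.1, 1.1, -1.5]
grip_width: 0.0321
```

Request:
drive_tool(rows=[[0,0,0,0,8,0,255],[0,0,0,0,8,0,255],[0,0,0,0,8,0,255],[0,0,0,0,8,0,255],[0,0,0,0,8,0,255],[0,0,0,0,8,0,255],[0,0,0,0,8,0,255],[0,0,0,0,8,0,255],[0,0,0,0,8,0,255],[0,0,0,0,7.8,0,255],[0,0,0,0,0,0,255]])

```text
clock: 6.1
tool_pos: [0.6232, 0.0831, 0.2251]
eef_rot: [-1.571, 0.036, -0.033]
wrist_force: [-0.3, 0.5, -1.3]
grip_width: 0.0314
```

```bash
python3 - <<'E'
from h import *
to([648.8,73.9,190],-2.3)
E
```

```text
at [623.2  83.1 225.1] toolx yaw -2.5 tilt [-0.002 -1.    -0.001] q [-0.28  0.81  0.22  1.28 -0.18  1.07 -0.08] F [-0.3  0.5 -1.3] w 31.4 t 6.1
 shift(tool axes now) [26.  35.1 -8. ] turn [ 0.06 -0.2  -0.09] shift in target axes [25.9 35.1 -8.2]
```

Request:
drive_tool(rows=[[13,15,-4,0,0,0,255],[13,15,-4,0,0,0,255],[0,15,0,0,0,0,255],[0,8,0,0,0,0,255],[0,0,0,0,0,0,255],[0,0,0,0,0,0,255]])

```text
clock: 6.7
tool_pos: [0.6492, 0.074, 0.1737]
eef_rot: [-1.571, 0.031, -0.031]
wrist_force: [-0.6, 0.2, -1.8]
grip_width: 0.0316
```

```bash
python3 - <<'E'
from h import *
to([648.8,73.9,170],-2.3)
p,d=cams.camera("wrist"); q,X=cloud("scene")
np.save("s2.npy",X)
a=cv2.resize(p[100:,160:480],None,fx=1.2,fy=1.2); b=cv2.resize(q[130:280,240:420],None,fx=2.2,fy=2.2)
o=np.zeros((360,800,3),np.uint8); o[:a.shape[0],:a.shape[1]]=a; o[:330,400:796]=b; save("w3.png",o)
E
```

```text
at [649.2  74.  173.7] toolx yaw -2.28 tilt [ 0. -1. -0.] q [-0.25  0.91  0.21  1.24 -0.19  1.01 -0.06] F [-0.6  0.2 -1.8] w 31.6 t 6.7
 shift(tool axes now) [-0.4  3.7 -0.1] turn [0.   0.02 0.01] shift in target axes [-0.4  3.7 -0.1]
```

View pics/w3.png

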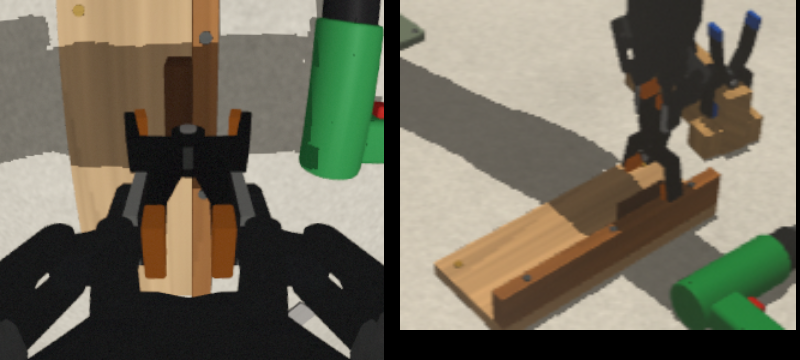

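The wrist view shows the clamp over the stop and fence. Wood edges are at u≈165 and 218, jaws at 137 and 232. I'll measure the offset with the wrist depth image.

```bash
cat >> h.py <<'E'
def wcloud():
    i=cams.camera_info("wrist"); p,d=cams.camera("wrist")
    K=np.array(i["mtx"]);R=np.array(i["R"]);t=np.array(i["t"])
    v,u=np.mgrid[0:400,0:640]; x=(u-K[0,2])/K[0,0]; y=(v-K[1,2])/K[1,1]; th=np.hypot(x,y)+1e-9
    k=np.tan(np.minimum(th,1.5))/th
    X=(np.stack([x*k*d,y*k*d,d],-1)-t)@R; X[(d==0)|(th>1.4)]=np.nan
    return p,X
o=np.array([647.3,5.9]);_a=np.radians(-2.3);ex=np.array([np.cos(_a),np.sin(_a)]);ey=np.array([-ex[1],ex[0]])
E
python3 - <<'E'
from h import *
p,X=wcloud(); X=X.reshape(-1,3)*1000; U=(X[:,:2]-o)@ex; V=(X[:,:2]-o)@ey; Z=X[:,2]
m=(Z>58)&(Z<68)&(abs(U)<40)
for v in range(82,160,6):
    k=m&(abs(V-v)<3)
    if k.sum()>5: print(v,k.sum(),np.round(np.percentile(U[k],[1,50,99]),1),np.round(np.median(Z[k]),1))
dk=(abs(Z-18)<4)&(abs(V-120)<20)&(U>-130)&(U<10); print(np.percentile(U[dk],[.5,99.5]),np.median(Z[dk]))
st=m&(U<-5)&(U>-24)&(V>80); print("stop far end",np.percentile(V[st],99))
s=r.state()["tool_pos"][:2]*1000; print("tcp U,V",(s-o)@ex,(s-o)@ey)
E
```

```text
82 300 [-18.2  -0.3  18.3] 63.1
88 308 [-18.1   0.5  19.1] 63.1
94 316 [-18.    0.5  19. ] 63.1
100 316 [-17.9   0.5  18.9] 63.1
106 200 [-17.8   7.1  18.8] 62.9
112 161 [ 1.3  9.6 18.7] 63.0
118 165 [ 1.3 10.3 18.6] 63.2
124 152 [ 1.3  9.8 18.5] 63.4
130 154 [ 1.3 10.2 19.3] 63.1
136 173 [ 1.3  9.5 19.3] 63.0
142 162 [ 1.3 10.2 18.3] 63.1
148 154 [ 1.3  9.8 18.3] 63.1
154 159 [ 1.3  9.3 18.2] 63.0
[-110.17613069    0.8607605 ] 18.03274959507873
stop far end 103.89762735383795
tcp U,V -0.6204143924159145 68.1723030111664
```

Request:
drive_tool(rows=[[1,8,0,0,0,0,255],[0,10,0,0,0,0,255],[0,10,0,0,0,0,255],[0,10,0,0,0,0,255],[0,8,0,0,0,0,255],[0,5,0,0,0,0,255],[0,3,0,0,0,0,255],[0,0,0,0,0,0,255],[0,0,0,0,0,0,255]])

```text
clock: 7.75
tool_pos: [0.6504, 0.0739, 0.1196]
eef_rot: [-1.571, 0.032, -0.033]
wrist_force: [-0.6, -0.6, -2.0]
grip_width: 0.0319
```

Request:
drive_tool(rows=[[0,2,0,0,0,0,255],[0,0,0,0,0,0,255],[0,2,0,0,0,0,255],[0,0,0,0,0,0,255],[0,0,0,0,0,0,255]])

```text
clock: 8.25
tool_pos: [0.6504, 0.0739, 0.1157]
eef_rot: [-1.571, 0.032, -0.033]
wrist_force: [-1.6, -0.2, 3.9]
grip_width: 0.0317
```

Request:
drive_tool(rows=[[0,1,0,0,0,0,255],[0,1,0,0,0,0,150],[0,1,0,0,0,0,135],[0,1,0,0,0,0,120],[0,1,0,0,0,0,105],[0,0,0,0,0,0,90],[0,0,0,0,0,0,75],[0,0,0,0,0,0,40],[0,0,0,0,0,0,0],[0,0,0,0,0,0,0],[0,0,0,0,0,0,0]])

```text
clock: 9.35
tool_pos: [0.6502, 0.0739, 0.1103]
eef_rot: [-1.571, 0.033, -0.032]
wrist_force: [-0.2, -0.7, 0.2]
grip_width: 0.0857
```

```bash
python3 - <<'E'
from h import *
to([648.8,73.9,230],-2.3)
E
```

```text
at [650.2  73.9 110.3] toolx yaw -2.37 tilt [-0. -1. -0.] q [-0.24  0.99  0.19  1.3  -0.21  0.88 -0.05] F [-0.2 -0.7  0.2] w 85.7 t 9.35
 shift(tool axes now) [-1.400e+00 -1.197e+02 -1.000e-01] turn [ 0.   -0.07 -0.01] shift in target axes [-1.400e+00 -1.197e+02 -1.000e-01]
```

Request:
drive_tool(rows=[[0,-10,0,0,0,0,0],[0,-20,0,0,0,0,0],[0,-30,0,0,0,0,0],[0,-30,0,0,0,0,0],[0,-30,0,0,0,0,0],[0,-20,0,0,0,0,0],[0,0,-30,0,0,0,0],[0,0,-40,0,0,0,0],[0,0,-40,0,0,0,0],[0,0,-40,0,0,0,0],[0,0,-30,0,0,0,0],[0,0,0,0,0,0,0]])

```text
clock: 10.55
tool_pos: [0.642, -0.111, 0.2512]
eef_rot: [-1.573, 0.037, -0.037]
wrist_force: [-0.4, 0.6, 0.8]
grip_width: 0.0853
```

```bash
python3 - <<'E'
from h import *
to([475.5,-324.4,160],-24.3)
q,S=cloud("scene"); t,X=cloud("top"); w,W=wcloud()
np.savez("c4.npz",S=S,X=X,W=W)
b=cv2.resize(q[150:280,240:420],None,fx=2.2,fy=2.2); a=cv2.resize(t[150:260,240:400],None,fx=2.4,fy=2.4)
c=np.zeros((550,800,3),np.uint8); c[:286,:396]=b; c[:264,400:784]=a; c[290:550,:416]=cv2.resize(w,(416,260)); save("c4.png",c)
for n,A in(("scene",S),("top",X),("wrist",W)):
    P=A.reshape(-1,3)*1000; U=(P[:,:2]-o)@ex; V=(P[:,:2]-o)@ey; Z=P[:,2]
    k=(abs(U)<45)&(abs(V-68)<40)&(Z>66)&(Z<170); 
    if k.sum()<20: continue
    print(n,k.sum(),"Zmax",np.percentile(Z[k],99),"U",np.percentile(U[k],[1,99]),"V",np.percentile(V[k],[1,99]))
    h=k&(Z>145); print("  tips U",np.percentile(U[h],[1,99]))
    s=(abs(Z-63)<5)&(U<-5)&(U>-24)&(V>15)&(V<110); 
    if s.sum()>10: print("  stop V",np.percentile(V[s],[1,99]),"U",np.percentile(U[s],1))
E
```

```text
at [ 642.  -111.   251.2] toolx yaw -2.68 tilt [ 0.    -1.    -0.003] q [ 0.04  0.83  0.2   1.13 -0.16  1.19  0.19] F [-0.4  0.6  0.8] w 85.3 t 10.55
 shift(tool axes now) [-156.4   91.7 -220.8] turn [ 0.14 21.62  0.04] shift in target axes [ -63.9   91.2 -263. ]
scene 581 Zmax 160.82459884943907 U [-32.45063923  32.50144169] V [52.63414227 77.59665414]
  tips U [-33.83929883  32.54901873]
  stop V [30.21311459 79.38134484] U -21.6993132908598
top 373 Zmax 163.25835677857896 U [-33.6352264   30.09297909] V [35.09065516 96.18886948]
  tips U [-33.66411085  31.22276396]
  stop V [ 30.44417209 100.07042728] U -20.3039630492977
wrist 1059 Zmax 127.50559304213724 U [-31.28939299  32.04692144] V [54.86659716 71.12607997]Traceback (most recent call last):
  File "<stdin>", line 12, in <module>
    return _quantile_unchecked(
        a, q, axis, out, overwrite_input, method, keepdims, weights)
    return _ureduce(a,
                    func=_quantile_ureduce_func,
    ...<5 lines>...
                    overwrite_input=overwrite_input,
                    method=method)
    r = func(a, **kwargs)
    result = _quantile(arr,
                       quantiles=q,
    ...<2 lines>...
                       out=out,
                       weights=wgt)
    slices_having_nans = np.isnan(arr[-1, ...])
                                  ~~~^^^^^^^^^
IndexError: index -1 is out of bounds for axis 0 with size 0
```

View pics/c4.png

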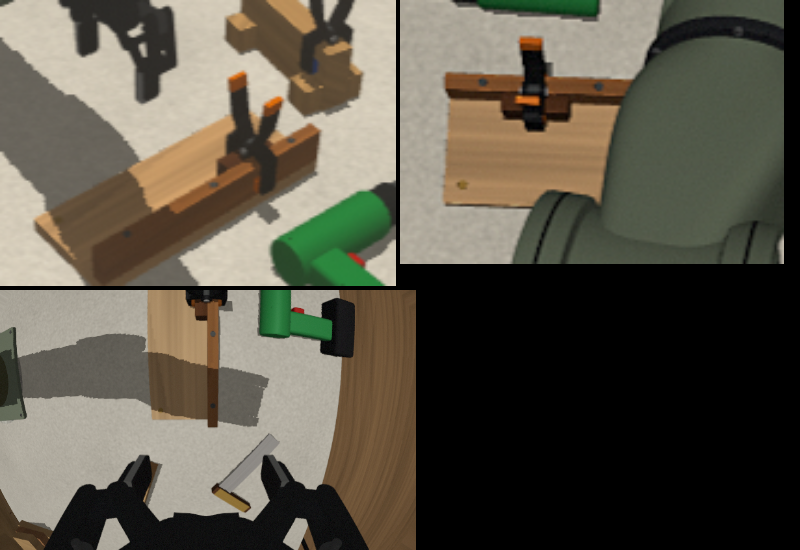

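The clamp now straddles the fence and stop (scene crop 250,140), and the stop has not moved (V 30 to 100 before and after). Next I'll check the seating height by comparing the orange tips with how they read on the rail.

```bash
python3 - <<'E'
from h import *
S0=np.load("scene0.npy")*1000; S=np.load("c4.npz")["S"]*1000
def hz(A,c,a):
    e=np.array([np.cos(np.radians(a)),np.sin(np.radians(a))]);P=A.reshape(-1,3);d=P[:,:2]-c
    x=d@e;y=d@np.array([-e[1],e[0]]);k=(abs(x)<42)&(abs(y)<16)&(P[:,2]>100);Z=np.sort(P[k,2]);
    for sgn in(-1,1):
        q=k&(sgn*x>10); print(sgn,np.round(np.sort(P[q,2])[-12:],0), "x",np.round(np.median(x[q&(P[:,2]>P[q,2].max()-8)]),1))
    print(k.sum())
hz(S0,[446.7,306.4],78); 
hz(S,o+68*ey-0.5*ex,-2.3)
hz(S0,[446.7,306.4],78-180)
E
```

```text
-1 [181. 181. 181. 181. 181. 182. 182. 183. 183. 184. 185. 185.] x -29.5
1 [180. 181. 181. 181. 181. 181. 182. 182. 182. 183. 183. 184.] x 27.3
357
-1 [160. 160. 160. 160. 160. 160. 161. 161. 161. 161. 161. 161.] x -26.9
1 [160. 160. 160. 160. 160. 160. 160. 160. 161. 161. 161. 162.] x 29.9
339
-1 [180. 181. 181. 181. 181. 181. 182. 182. 182. 183. 183. 184.] x -27.3
1 [181. 181. 181. 181. 181. 182. 182. 183. 183. 184. 185. 185.] x 29.5
357
```

The clamp sits about 4 mm high, since the opening fingers lifted it. I'll go back, re-squeeze to press it down, and release while descending.

Request:
drive_tool(rows=[[0,0,35,0,0,0,0],[0,0,40,0,0,0,0],[0,0,40,0,0,0,0],[0,0,40,0,0,0,0],[0,0,30,0,0,0,0],[0,15,0,0,0,0,0],[0,20,0,0,0,0,0],[0,0,0,0,0,0,0],[0,0,0,0,0,0,0]])

```text
clock: 11.6
tool_pos: [0.6504, 0.0796, 0.216]
eef_rot: [-1.57, 0.032, -0.032]
wrist_force: [0.3, 0.5, 0.9]
grip_width: 0.0856
```

```bash
python3 - <<'E'
from h import *
to([650.3,73.9,114],-2.3)
E
```

```text
at [650.4  79.6 216. ] toolx yaw -2.32 tilt [ 0. -1.  0.] q [-0.26  0.87  0.22  1.17 -0.18  1.12 -0.08] F [0.3 0.5 0.9] w 85.6 t 11.6
 shift(tool axes now) [ 1.00e-01  1.02e+02 -5.70e+00] turn [-0.01 -0.02  0.01] shift in target axes [ 1.00e-01  1.02e+02 -5.70e+00]
```

Request:
drive_tool(rows=[[0,20,-7,0,0,0,0],[0,25,0,0,0,0,0],[0,25,0,0,0,0,0],[0,22,0,0,0,0,0],[0,10,0,0,0,0,0],[0,0,0,0,0,0,255],[0,0,0,0,0,0,255],[0,0,0,0,0,0,255],[0,0,0,0,0,0,255],[0,0,0,0,0,0,255],[0,0,0,0,0,0,255]])

```text
clock: 12.7
tool_pos: [0.6512, 0.072, 0.117]
eef_rot: [-1.57, 0.029, -0.035]
wrist_force: [-8.8, -0.9, 32.8]
grip_width: 0.0321
```

```bash
python3 - <<'E'
from h import *
to([650.3,73.9,114],-2.3)
E
```

```text
at [651.2  72.  117. ] toolx yaw -2.37 tilt [ 0.004 -1.     0.001] q [-0.24  0.98  0.19  1.29 -0.2   0.89 -0.04] F [-8.8 -0.9 32.8] w 32.1 t 12.7
 shift(tool axes now) [-1.   3.   1.9] turn [-0.05 -0.07  0.22] shift in target axes [-1.   3.   1.9]
```

Request:
drive_tool(rows=[[0,1,0,0,0,0,160],[0,1,0,0,0,0,150],[0,1,0,0,0,0,140],[0,1.5,0,0,0,0,130],[0,1.5,0,0,0,0,120],[0,1.5,0,0,0,0,110],[0,1.5,0,0,0,0,100],[0,1,0,0,0,0,85],[0,0,0,0,0,0,60],[0,0,0,0,0,0,20],[0,0,0,0,0,0,0],[0,0,0,0,0,0,0]], force=20)

```text
clock: 13.9
tool_pos: [0.6502, 0.0719, 0.1035]
eef_rot: [-1.571, 0.032, -0.033]
wrist_force: [0.3, -0.1, -0.1]
grip_width: 0.085
```

Request:
drive_tool(rows=[[0,-10,0,0,0,0,0],[0,-25,0,0,0,0,0],[0,-30,0,0,0,0,0],[0,-30,0,0,0,0,0],[0,-30,0,0,0,0,0],[0,-20,0,0,0,0,0],[0,0,-30,0,0,0,0],[0,0,-40,0,0,0,0],[0,0,-40,0,0,0,0],[0,0,-40,0,0,0,0],[0,0,-40,0,0,0,0],[0,0,-20,0,0,0,0]])

```text
clock: 15.1
tool_pos: [0.6407, -0.1419, 0.2492]
eef_rot: [-1.572, 0.035, -0.035]
wrist_force: [-0.3, 0.9, -0.2]
grip_width: 0.0858
```

```bash
python3 - <<'E'
from h import *
to([475.5,-324.4,160],-24.3)
q,S=cloud("scene"); S=S*1000; np.save("s5.npy",S)
P=S.reshape(-1,3); U=(P[:,:2]-o)@ex; V=(P[:,:2]-o)@ey; Z=P[:,2]
for s in(-1,1):
    k=(abs(U)<42)&(abs(V-66)<16)&(Z>100)&(s*U>10); print(s,np.round(np.sort(Z[k])[-15:]),np.median(U[k&(Z>148)]),np.percentile(V[k],[1,99]))
s=(abs(Z-63)<5)&(U<-5)&(U>-24)&(V>15)&(V<110);print("stop",np.percentile(V[s],[1,99]),np.percentile(U[s],1))
k=(Z>20)&(Z<60)&(abs(U-26)<7)&(abs(V-66)<14); print("outer jaw Zmin",np.percentile(Z[k],[0,2,50]) if k.any() else None)
E
```

```text
at [ 640.7 -141.9  249.2] toolx yaw -2.55 tilt [ 0.    -1.    -0.002] q [ 0.09  0.84  0.2   1.11 -0.16  1.2   0.24] F [-0.3  0.9 -0.2] w 85.8 t 15.1
 shift(tool axes now) [-156.9   89.5 -189.5] turn [ 0.1  21.75  0.03] shift in target axes [ -75.5   89.2 -234.3]
-1 [156. 156. 156. 156. 156. 157. 157. 157. 157. 157. 158. 158. 158. 159.
 160.] -26.27510417488798 [53.55176052 77.39709372]
1 [156. 156. 156. 156. 156. 156. 156. 156. 156. 156. 157. 157. 157. 158.
 158.] 30.776448139717125 [53.11817266 76.91547118]
stop [30.12137737 60.86983873] -21.65530075744754
outer jaw Zmin [23.93909346 26.36779811 43.88750924]
```

Seated now: handle tops read about 156.5 mm (156 expected), and the stop end is unchanged. Now the stud.

Request:
drive_tool(rows=[[-26,0,-31.5,0,0,0,0],[-26,0,-31.5,0,0,0,0],[-26,0,-31.5,0,0,0,0],[-26,0,-31.5,0,0,0,0],[-26,0,-31.5,0,0,0,0],[-26,0,-31.5,0,0,0,0],[0,20,0,0,7,0,0],[0,20,0,0,7,0,0],[0,20,0,0,7.7,0,0],[0,10,0,0,0,0,0],[0,0,0,0,0,0,0]], force=60)

```text
clock: 16.25
tool_pos: [0.4777, -0.3199, 0.1779]
eef_rot: [-1.546, 0.327, -0.325]
wrist_force: [0.0, 0.2, 1.5]
grip_width: 0.0852
```

```bash
python3 - <<'E'
from h import *
to([475.5,-324.4,54],-24.3)
w,W=wcloud(); P=W.reshape(-1,3)*1000
m=(abs(P[:,2]-89)<3)&(np.hypot(P[:,0]-475,P[:,1]+324)<90); b=cv2.minAreaRect(P[m,:2].astype(np.float32)); print(m.sum(),b)
save("w6.png",w)
E
```

```text
at [ 477.7 -319.9  177.9] toolx yaw -23.81 tilt [-0.001 -1.     0.   ] q [ 0.41  0.79  0.25  1.56 -0.24  0.83  0.34] F [0.  0.2 1.5] w 85.2 t 16.25
 shift(tool axes now) [ -0.  123.9  -5. ] turn [-0.01  0.49 -0.08] shift in target axes [-1.000e-01  1.239e+02 -5.000e+00]
8310 ((475.9224853515625, -321.4739990234375), (150.2811279296875, 38.89111328125), 65.51615142822266)
```

View pics/w6.png

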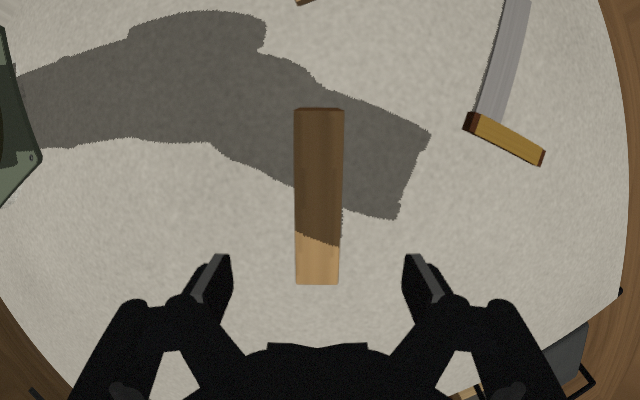

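The stud is centred between the fingers (u≈319, against finger tips at 222 and 412), and the square is clear. I'll descend and grip.

Request:
drive_tool(rows=[[-0.5,20,-3,0,0.6,0,0],[0,30,0,0,0,0,0],[0,30,0,0,0,0,0],[0,25,0,0,0,0,0],[0,19,0,0,0,0,0],[0,0,0,0,0,0,0],[0,0,0,0,0,0,255],[0,0,0,0,0,0,255],[0,0,0,0,0,0,255],[0,0,0,0,0,0,255],[0,0,0,0,0,0,255],[0,0,0,0,0,0,255]], force=60)

```text
clock: 17.5
tool_pos: [0.4766, -0.3231, 0.0555]
eef_rot: [-1.545, 0.336, -0.338]
wrist_force: [-0.5, -0.2, 11.5]
grip_width: 0.0373
```

```bash
python3 - <<'E'
from h import *
to([475.7,-322.5,54],-24.3)
E
```

```text
at [ 476.6 -323.1   55.5] toolx yaw -24.64 tilt [ 0.002 -1.    -0.   ] q [ 0.45  0.97  0.18  1.65 -0.29  0.55  0.37] F [-0.5 -0.2 11.5] w 37.3 t 17.5
 shift(tool axes now) [-1.   1.5  0.2] turn [ 0.01 -0.34  0.09] shift in target axes [-1.   1.5  0.2]
```

Request:
drive_tool(rows=[[0,-6,0,0,0,0,255],[0,-14,0,0,0,0,255],[0,-25,0,0,0,0,255],[0,-25,0,0,0,0,255],[0,-20,0,0,0,0,255],[0,-10,0,0,0,0,255],[0,0,0,0,-5,0,255],[0,0,0,0,-6,0,255],[0,0,0,0,-6,0,255],[0,0,0,0,-5.3,0,255],[0,0,0,0,0,0,255]])

```text
clock: 18.6
tool_pos: [0.4759, -0.3229, 0.1545]
eef_rot: [-1.57, 0.031, -0.031]
wrist_force: [0.1, -1.1, -1.6]
grip_width: 0.0373
```

```bash
python3 - <<'E'
from h import *
to([613.9,-52.8,152],-2.3)
E
```

```text
at [ 475.9 -322.9  154.5] toolx yaw -2.28 tilt [-0. -1.  0.] q [ 0.48  0.81  0.13  1.58 -0.13  0.76  0.62] F [ 0.1 -1.1 -1.6] w 37.3 t 18.6
 shift(tool axes now) [127.1   2.5 275.4] turn [-0.01  0.02 -0.01] shift in target axes [127.    2.5 275.4]
```

Request:
drive_tool(rows=[[10,0,20,0,0,0,255],[14,0,30,0,0,0,255],[14,0,30,0,0,0,255],[14,0,30,0,0,0,255],[14,0,30,0,0,0,255],[14,0,30,0,0,0,255],[14,0,30,0,0,0,255],[14,0,30,0,0,0,255],[11,0,25,0,0,0,255],[8,0,20,0,0,0,255],[0,0,0,0,0,0,255],[0,0,0,0,0,0,255]])

```text
clock: 19.8
tool_pos: [0.6142, -0.0533, 0.1542]
eef_rot: [-1.571, 0.034, -0.033]
wrist_force: [0.5, -0.5, -1.6]
grip_width: 0.0373
```

```bash
python3 - <<'E'
from h import *
to([613.9,-52.8,75],-2.3)
w,W=wcloud(); P=W.reshape(-1,3)*1000; U=(P[:,:2]-o)@ex; V=(P[:,:2]-o)@ey; Z=P[:,2]
s=(Z>120)&(Z<200)&(abs(U+31)<45)&(V>-70)&(V<60); print("stud Z",np.percentile(Z[s],[5,50,95]),"+y end",np.percentile(V[s&(abs(U+31)<15)],[98,99.5]),"U",np.percentile(U[s&(V>-20)],[1,99]))
for v in range(-20,50,8):
  k=(abs(Z-63)<5)&(abs(U)<30)&(abs(V-v)<4); print(v,np.round(np.percentile(U[k],[1,99]),1) if k.sum()>9 else None)
k=(abs(Z-63)<5)&(U<-6)&(U>-24)&(V<60); print("stop end V",np.percentile(V[k],[0.5,2]) if k.any() else None)
save("w7.png",w)
E
```

```text
at [614.2 -53.3 154.2] toolx yaw -2.46 tilt [-0.    -1.    -0.001] q [-0.06  0.87  0.21  1.42 -0.21  0.87  0.16] F [ 0.5 -0.5 -1.6] w 37.3 t 19.8
 shift(tool axes now) [-0.2 79.2  0.6] turn [ 0.03 -0.16 -0.03] shift in target axes [-0.3 79.2  0.5]
stud Z [174.92519024 187.66774694 191.32522291] +y end [57.04718287 58.37724377] U [-50.09381425 -13.28457263]
-20 [ 8.5 18.3]
-12 [ 8.3 18.8]
-4 [ 8.2 19. ]
4 [ 8.7 19.1]
12 [ 1.1 18.7]
20 [ 1.2 18.6]
28 [ 0.7 19.3]
36 [-18.5  18.3]
44 [-18.6  18.4]
stop end V [33.26434355 33.43746609]
```

View pics/w7.png

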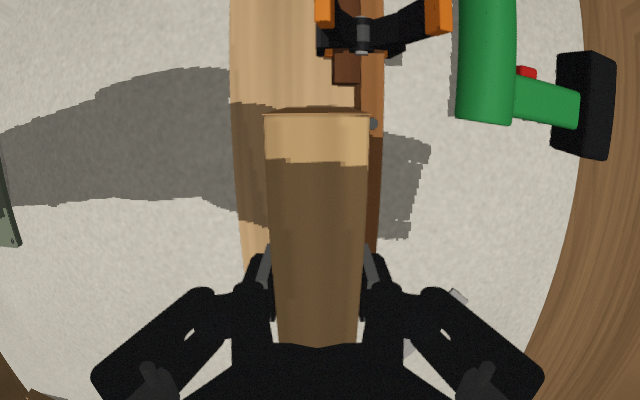

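The held stud hangs over the deck: the fence edge (u≈372) and the stop end (345,83) are ahead of its end (v≈110). The gap to each is about 14 mm. I'll lower it.

Request:
drive_tool(rows=[[0,15,0,0,0,0,255],[0,20,0,0,0,0,255],[0,20,0,0,0,0,255],[0,12,0,0,0,0,255],[0,8,0,0,0,0,255],[0,3,0,0,0,0,255],[0,0,0,0,0,0,255],[0,1.5,0,0,0,0,255],[0,0,0,0,0,0,255],[0,1.5,0,0,0,0,255],[0,0,0,0,0,0,255],[0,0,0,0,0,0,255]])

```text
clock: 21.05
tool_pos: [0.6145, -0.0534, 0.0736]
eef_rot: [-1.571, 0.032, -0.033]
wrist_force: [0.2, 0.8, 2.2]
grip_width: 0.0373
```

```bash
python3 - <<'E'
from h import *
to([627,-38,73.5],-2.35)
E
```

```text
at [614.5 -53.4  73.6] toolx yaw -2.36 tilt [ 0.001 -1.    -0.   ] q [-0.05  0.98  0.17  1.48 -0.23  0.7   0.18] F [0.2 0.8 2.2] w 37.3 t 21.05
 shift(tool axes now) [11.8  0.1 15.9] turn [ 0.01 -0.01  0.03] shift in target axes [11.8  0.1 15.9]
```

Request:
drive_tool(rows=[[3,0,0,0,0,0,255],[3,0,0,0,0,0,255],[3,0,0,0,0,0,255],[1,0,0,0,0,0,255],[0,0,0,0,0,0,255]])

```text
clock: 21.55
tool_pos: [0.6234, -0.0538, 0.0736]
eef_rot: [-1.57, 0.034, -0.031]
wrist_force: [-7.2, 0.7, 10.9]
grip_width: 0.0373
```

Request:
drive_tool(rows=[[1,0,0,0,0,0,255],[0,0,0,0,0,0,255],[1,0,0,0,0,0,255],[0,0,0,0,0,0,255]])

```text
clock: 21.95
tool_pos: [0.6255, -0.0539, 0.0736]
eef_rot: [-1.571, 0.034, -0.031]
wrist_force: [-7.4, 0.6, 9.9]
grip_width: 0.0374
```

Request:
drive_tool(rows=[[1,0,0,0,0,0,255],[0,0,0,0,0,0,255],[0,0,0,0,0,0,255]])

```text
clock: 22.25
tool_pos: [0.6265, -0.0539, 0.0736]
eef_rot: [-1.571, 0.034, -0.031]
wrist_force: [-7.6, -0.4, 9.7]
grip_width: 0.037
```

Request:
drive_tool(rows=[[1,-0.5,0,0,0,0,255],[0,0,0,0,0,0,255],[1,0,0,0,0,0,255],[0,0,0,0,0,0,255]])

```text
clock: 22.65
tool_pos: [0.6281, -0.054, 0.0736]
eef_rot: [-1.57, 0.035, -0.03]
wrist_force: [-11.0, 0.2, 7.0]
grip_width: 0.0374
```

Request:
drive_tool(rows=[[1,0,0,0,0,0,255],[0,0,0,0,0,0,255],[0,0,0,0,0,0,255]])

```text
clock: 22.95
tool_pos: [0.6282, -0.0539, 0.0737]
eef_rot: [-1.57, 0.037, -0.028]
wrist_force: [-17.4, 0.4, 13.1]
grip_width: 0.0371
```

Request:
drive_tool(rows=[[-0.5,0,2,0,0,0,255],[0,0,3,0,0,0,255],[0,0,3,0,0,0,255],[0,0,2,0,0,0,255],[0,0,1,0,0,0,255],[0,0,0,0,0,0,255],[0,0,0,0,0,0,255]])

```text
clock: 23.65
tool_pos: [0.6284, -0.0467, 0.074]
eef_rot: [-1.575, 0.037, -0.031]
wrist_force: [-16.2, -16.4, 11.9]
grip_width: 0.0372
```

Request:
drive_tool(rows=[[0,0,1,0,0,0,255],[0,0,0,0,0,0,255],[0,0,1,0,0,0,255],[0,0,0,0,0,0,255]])

```text
clock: 24.05
tool_pos: [0.6285, -0.0449, 0.074]
eef_rot: [-1.576, 0.037, -0.031]
wrist_force: [-16.4, -18.3, 12.1]
grip_width: 0.0373
```

Request:
drive_tool(rows=[[0,0,1,0,0,0,255],[0,0,0,0,0,0,255],[0,0,0,0,0,0,255]])

```text
clock: 24.35
tool_pos: [0.6285, -0.0439, 0.074]
eef_rot: [-1.576, 0.037, -0.031]
wrist_force: [-17.3, -17.1, 12.3]
grip_width: 0.0369
```

Request:
drive_tool(rows=[[-1,-0.7,0,0,0,0,255],[0,0,0,0,0,0,255],[0,0,1,0,0,0,255],[0,0,0,0,0,0,255]])

```text
clock: 24.75
tool_pos: [0.6286, -0.0396, 0.0741]
eef_rot: [-1.571, 0.034, -0.031]
wrist_force: [-6.2, -3.0, -1.5]
grip_width: 0.0372
```

Request:
drive_tool(rows=[[0,0,1,0,0,0,255],[0,0,0,0,0,0,255],[0,0,1,0,0,0,255],[0,0,0,0,0,0,255]])

```text
clock: 25.15
tool_pos: [0.6287, -0.0375, 0.0741]
eef_rot: [-1.571, 0.034, -0.031]
wrist_force: [-6.8, -2.1, -2.1]
grip_width: 0.0371
```

```bash
python3 - <<'E'
from h import *
to([628,-38,73.5],-2.35); print(r.state()["wrist_torque"])
w,W=wcloud(); P=W.reshape(-1,3)*1000; U=(P[:,:2]-o)@ex; V=(P[:,:2]-o)@ey; Z=P[:,2]
s=(abs(Z-107)<4)&(U>-33)&(U<-3)&(V>-40)&(V<45); print("stud top end V",np.percentile(V[s],[50,95,99,99.7]),np.median(Z[s]),s.sum())
k=(abs(Z-63)<3)&(U<-4)&(U>-17)&(V<55)&(V>15); print("stop end V",np.percentile(V[k],[0.5,2]) if k.any() else None,k.sum())
E
```

```text
at [628.7 -37.5  74.1] toolx yaw -2.38 tilt [-0.002 -1.    -0.001] q [-0.07  1.    0.18  1.42 -0.23  0.74  0.15] F [-6.8 -2.1 -2.1] w 37.1 t 25.15
 shift(tool axes now) [-0.7  0.6 -0.5] turn [ 0.06 -0.03 -0.12] shift in target axes [-0.7  0.6 -0.5]
[-0.72311717  1.41716716  0.17609429]
stud top end V [ 1.84941389 30.07798903 32.50612505 32.76146136] 107.41205024773576 14072
stop end V [32.42761935 32.52056221] 1124
```

Request:
drive_tool(rows=[[0,0.5,1,0,0,0,255],[0,0,0,0,0,0,255],[0,0,0,0,0,0,255]])

```text
clock: 25.5
tool_pos: [0.6287, -0.0369, 0.0737]
eef_rot: [-1.572, 0.034, -0.031]
wrist_force: [-7.5, -4.4, 0.7]
grip_width: 0.0372
```

Request:
drive_tool(rows=[[0,0,1,0,0,0,255],[0,0,0,0,0,0,255],[0,0,0,0,0,0,255]])

```text
clock: 25.8
tool_pos: [0.6287, -0.0363, 0.0738]
eef_rot: [-1.572, 0.035, -0.031]
wrist_force: [-8.2, -6.9, 3.0]
grip_width: 0.0373
```

Request:
drive_tool(rows=[[0,0,1,0,0,0,255],[0,0,0,0,0,0,255],[0,0,0,0,0,0,255]])

```text
clock: 26.1
tool_pos: [0.6287, -0.036, 0.0738]
eef_rot: [-1.573, 0.035, -0.032]
wrist_force: [-7.9, -10.1, 2.6]
grip_width: 0.0372
```

Request:
drive_tool(rows=[[0,0,1,0,0,0,255],[0,0,0,0,0,0,255],[0,0,0,0,0,0,255]])

```text
clock: 26.4
tool_pos: [0.6287, -0.036, 0.0739]
eef_rot: [-1.575, 0.035, -0.032]
wrist_force: [-8.9, -14.8, 2.6]
grip_width: 0.0374
```

Request:
drive_tool(rows=[[1,0.5,0.5,0,0,0,255],[0,0,0,0,0,0,255],[0,0,0,0,0,0,255],[0,0,0,0,0,0,255]], force=80)

```text
clock: 26.8
tool_pos: [0.6288, -0.0361, 0.0738]
eef_rot: [-1.575, 0.037, -0.031]
wrist_force: [-18.9, -16.9, 16.8]
grip_width: 0.0372
```

```bash
python3 - <<'E'
from h import *
to([628.7,-36,73.6],-2.35); print(r.state()["wrist_torque"])
w,W=wcloud(); q,S=cloud("scene"); P=W.reshape(-1,3)*1000; U=(P[:,:2]-o)@ex; V=(P[:,:2]-o)@ey; Z=P[:,2]
s=(Z>100)&(Z<112)&(U>-33)&(U<-3)&(V>-40)&(V<33); A=np.c_[U[s],V[s],np.ones(s.sum())]; c=np.linalg.lstsq(A,Z[s],rcond=None)[0]; print("stud top slopes deg U,V",np.degrees(c[:2]),"z",np.median(Z[s]))
P=S.reshape(-1,3)*1000; U=(P[:,:2]-o)@ex; V=(P[:,:2]-o)@ey; Z=P[:,2]
k=(abs(Z-63)<5)&(U<-5)&(U>-24)&(V>20)&(V<110);print("stop",np.percentile(V[k],[1,99]),np.percentile(U[k],1),k.sum())
for z in(-1,1):
    k=(abs(U)<42)&(abs(V-66)<16)&(Z>100)&(z*U>10); print(z,np.round(np.sort(Z[k])[-10:]),np.percentile(V[k],[1,99]))
a=cv2.resize(w[40:250,190:450],None,fx=1.5,fy=1.5); b=cv2.resize(q[140:280,240:420],None,fx=2.2,fy=2.2)
C=np.zeros((320,800,3),np.uint8); C[:315,:390]=a; C[:308,400:796]=b; save("f8.png",C)
E
```

```text
at [628.8 -36.1  73.8] toolx yaw -2.48 tilt [-0.004 -1.    -0.005] q [-0.08  1.    0.19  1.42 -0.23  0.74  0.15] F [-18.9 -16.9  16.8] w 37.2 t 26.8
 shift(tool axes now) [-0.1  0.2  0.1] turn [ 0.27 -0.13 -0.22] shift in target axes [-0.1  0.2  0.1]
[-3.26012337  4.02794522  0.46537815]
stud top slopes deg U,V [-0.18619013 -0.18536459] z 107.17703544484851
stop [40.80236276 98.88425637] -18.548487145015873 23
-1 [157. 157. 157. 157. 157. 158. 158. 159. 159. 159.] [53.70679659 77.23793373]
1 [157. 157. 157. 157. 158. 158. 158. 158. 158. 159.] [53.03883094 76.9819265 ]
```

View pics/f8.png

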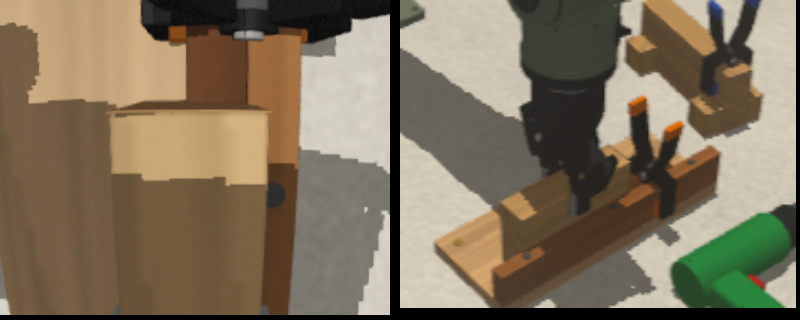

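The stud end butts the stop and its side is on the fence (crop 190,105). The clamp is upright over the fence and stop in the scene view. I'll take out the 0.3° compliance tilt and press slightly more toward the stop.

Request:
drive_tool(rows=[[0,0,0.5,0.3,0,-0.3,255],[0,0,0,0,0,0,255],[0,0,0,0,0,0,255],[0,0,0,0,0,0,255],[0,0,0,0,0,0,255]])

```text
clock: 27.4
tool_pos: [0.6288, -0.0361, 0.0737]
eef_rot: [-1.571, 0.033, -0.035]
wrist_force: [-18.0, -18.5, 14.1]
grip_width: 0.0368
```

```bash
python3 - <<'E'
from h import *
to([628.7,-36,73.6],-2.35)
E
```

```text
at [628.8 -36.1  73.7] toolx yaw -2.48 tilt [ 0.001 -1.    -0.   ] q [-0.08  1.    0.18  1.43 -0.23  0.74  0.15] F [-18.  -18.5  14.1] w 36.8 t 27.4
 shift(tool axes now) [-0.1  0.1  0. ] turn [ 0.   -0.13  0.07] shift in target axes [-0.1  0.1  0. ]
```

Tilt is now under 0.1°, with about 18 N against the fence and 18 N toward the stop, and the arm is not moving.

```bash
python3 -c "
from plant import r
print(r.sign_off())"
```

```text
the job is handed in; nothing more can be done
None
```

The job is done and handed in at 27.4 s. The orange clamp now fixes the stop to the fence. The stud stands on its narrow edge in the corner, still gripped and pressed against the fence and the stop.

- **Clamp:** my first release left it about 4 mm high, because the opening fingers lifted it. I squeezed it again, pressed it down and let go while descending. The handle tops then read about 156–157 mm, against 156 mm expected when fully seated.
- **Stop:** its working end read the same before clamping and after seating (30.4 mm, then 30.1 mm along the fence). Once the stud was in, the arm and stud blocked most of that view. That last reading came from only 23 points and did not reach the working end, so the final stop position is not independently confirmed. The tool held within 0.1 mm while I pressed harder.
- **Stud:** the measured push is about 18 N toward the fence and 18 N toward the stop, with 14 N of upward force from the deck. Some of the push toward the stop is probably friction on the deck and fence. Tool tilt was under 0.1° and finger opening 36.8 mm on the 38 mm stud.
- **Disagreement:** the wrist camera placed the fence about 1–2 mm and the stop about 3 mm away from where the top camera did. I found the final contacts by force rather than from the images.
- **Other items:** none of my moves touched the blue clamp, drill, glue bottle or square, but I took no separate measurement of them at the end.

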